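Empty the offcut tray into the scrap bin

TASK

Slide the red gate board up out of the slots at the end of the wooden offcut tray and stand it on its lower edge in the empty board rack. Then carry the tray to the blue scrap bin, tip all five wooden offcuts out of its open end into the bin, and set the empty tray back upright in the middle of the green mat. Leave the screwdriver, sanding block, mallet and varnish jar where they are.

Things in the scene. Friction and masses are not known exactly. Their poses are not given: they have to be found in the camera images.
- tray: Loose plywood tray holding the offcuts, 200 (x) x 146 (y) mm; floor 8 mm thick, side and back walls 8 mm thick, 58 mm high. Origin: centre of the underside. The open pouring end, local x = -100 mm, clear width 114 mm, is closed only by the red gate; it faces roughly towards the robot at the start. A dark handle bar crosses above the middle. About 0.4 kg empty.
- tray_handle (a point): Centre of the tray's handle bar, 95 mm above the tray's underside at local x = y = 0. The bar is 18 mm wide (x) and 24 mm tall (z), with 130 mm of clear length along y between two posts; its underside is 75 mm above the tray's inner floor. Axes as the tray's.
- gate: Loose red gate board, 8 mm thick (x), 126 mm wide (y), 90 mm tall (z). Origin: centre of the lower edge; z up along its height. At the start it stands on the tray's floor (8 mm above the tray's underside) at tray-local x = -88 mm in 12 mm wide slots 50 mm deep, and its top sticks out 40 mm above the tray's walls.
- rack: Fixed pale wooden board rack, empty: a base 60 (x) x 160 (y) mm, 10 mm thick, with two upright cheeks 8 mm thick along y, making a trough 28 mm wide (x), open at both ends; the cheeks' tops are 60 mm above the bench. Origin: centre of the underside; a board stands in it with its width along the rack's y.
- bin: Fixed blue open-topped scrap bin, 200 (x) x 220 (y) x 110 (z) mm outside, walls and floor 5 mm. Origin: centre of the underside.
- mat: Fixed green mat on the bench, 280 (x) x 220 (y) mm, 4 mm thick; the tray starts on it. Origin: centre of the underside.
- offcut0: Loose wooden block offcut, 66 x 36 x 30 mm, mid brown, long side along its x. Origin: centre of the underside.
- offcut1: Loose stepped wooden offcut, 64 x 34 mm, 30 mm tall at one end and 18 mm at the other, pale, long side along its x. Origin: centre of the underside.
- offcut2: Loose round dowel offcut, 32 mm diameter, 70 mm long along its x, dark. Origin: on its side surface, midway (the underside as it first lies).
- offcut3: Loose wooden block offcut, 62 x 32 x 26 mm, dark, long side along its x. Origin: centre of the underside.
- offcut4: Loose round dowel offcut, 28 mm diameter, 62 mm long along its x, pale. Origin: on its side surface, midway (the underside as it first lies).
- screwdriver: Bystander: loose yellow-handled screwdriver, about 150 mm long, lying on the bench. Leave alone.
- sanding_block: Bystander: loose cork sanding block, 80 x 45 x 30 mm. Leave alone.
- mallet: Bystander: loose mallet lying on the far part of the bench. Leave alone.
- varnish: Bystander: loose amber varnish jar, 66 mm diameter, 150 mm tall, standing on the far part of the bench. Leave alone.
Not all that is in view belongs to the job. Leave any yellow look-alike of the offcut2 alone.

How it is judged (in metres and radians):
On the way, in this order (a step that is already met when the one before it is completed fails the run):
1. the gate board stands in the rack, let go (x of gate in the frame of rack between -0.02 and 0.02 m and y of gate in the frame of rack between -0.04 and 0.04 m and z of gate in the frame of rack below 0.022 m and angle between gate's own z axis and vertical below 0.6 rad and contact force between gate and the fingers below 0.1 N), for 0.2 s.
2. the tray is tipped over the bin, its open end down by at least 30 degrees (angle between tray's own x axis and vertical below 1.05 rad and horizontal distance between tray and bin below 0.25 m and height (world z) of tray_handle above 0.12 m), for 0.1 s.
At the end, for the whole second after the job is handed in: All five offcuts are in the bin, below its rim; the gate stands on the rack's base, within 20 mm across and 40 mm along of its centre, leaning under 34 degrees; the tray stands upright within 5 degrees on the mat, centres within 70 mm; all at rest (x of gate in the frame of rack between -0.02 and 0.02 m and y of gate in the frame of rack between -0.04 and 0.04 m and z of gate in the frame of rack below 0.022 m and angle between gate's own z axis and vertical below 0.6 rad and x of offcut0 in the frame of bin between -0.097 and 0.097 m and y of offcut0 in the frame of bin between -0.107 and 0.107 m and z of each of offcut0, offcut1, offcut2, offcut3, offcut4 in the frame of bin below 0.11 m and linear speed of each of offcut0, offcut1, offcut2, offcut3, offcut4, tray, gate below 0.03 m/s and x of offcut1 in the frame of bin between -0.097 and 0.097 m and y of offcut1 in the frame of bin between -0.107 and 0.107 m and x of offcut2 in the frame of bin between -0.097 and 0.097 m and y of offcut2 in the frame of bin between -0.107 and 0.107 m and x of offcut3 in the frame of bin between -0.097 and 0.097 m and y of offcut3 in the frame of bin between -0.107 and 0.107 m and x of offcut4 in the frame of bin between -0.097 and 0.097 m and y of offcut4 in the frame of bin between -0.107 and 0.107 m and angle between tray's own z axis and vertical below 0.087 rad and horizontal distance between tray and mat below 0.07 m and z of tray in the frame of mat below 0.012 m); the robot touches nothing.
It fails at once if the screwdriver, sanding block, mallet or varnish jar is moved by more than 30 mm (distance of any of screwdriver, sanding_block, mallet, varnish from where it was at the start of the episode above 0.03 m).
It also fails if it takes over 69 s, if anything falls off the work surface, if the arm or the gripper's body presses on something with over 40 N, if the wrist force passes 120 N, or if a joint passes its speed limit or range.

ROBOT

A 6-joint arm with a two-finger parallel gripper is mounted at the origin on the work surface. World frame = base frame: x ahead of the robot, y to its left, z up, the work surface at z = 0. Lengths are in mm, angles in rad, forces in N, time in s.
With the tool pointing down it reaches from about 350 to 875 mm from the base axis. Payload 4.2 kg.
Tool frame: the origin (TCP) lies between the finger pads; the fingertips stand 22 mm ahead of it and the grasp point (between the pads) lies 3 mm ahead of it; x points along the fingers, y is the direction in which the jaws open and shut, and the axes are right-handed (so a half turn about x gives the same grasp; the last joint's range is limited). The gripper opens to 85 mm and grips with 20 to 120 N. Pads are 22 mm wide; open, the fingers measure 114 mm over their backs; the gripper's body (76 mm by 85 mm) begins 54 mm behind the grasp point. The pads swing forward as they close: fully open they stand 13 mm farther back than shut.
Start: joints at [-0.904, 0.385, 0.008, 0, -1.194, -0.259], TCP at [247.882, -573.719, 253.312] pointing down, gripper open.
Joint ranges: [-3.14, 3.14], [-1.21, 2.06], [-1.07, 1.41], [-3.16, 2.05], [-2.99, -0.16], [-3.1, 3.1]. Speed limits (rad/s): [2.79, 2.79, 3.14, 3.14, 3.14, 3.14].

INTERFACE

Orientations are given as a unit quaternion [x, y, z, w].
In Python, from cell import movep, movel, move_j, let_go, close, dwell, inverse_kinematics, read_camera, camera_params, PlanningError, job_done, recognise, silhouettes, get_clock, get_joints, get_joint_velocities, get_effort, get_ee_pos, get_tool_rot, get_force, get_ft_torque, get_gripper_width gives the robot as it stands. Calls block until the motion is done:
- movep(position, orientation): joint-space move of the TCP to a pose.
- movel(position, orientation=None, velocity=150, force_limit=None): straight line of the TCP; orientation=None keeps the orientation; velocity is the mean speed in mm/s. With force_limit (N) it stops when the force on the tool has changed by that much, and returns True; else False.
- move_j(angles): joint-space move.
- let_go() and close(): open the fingers fully, or close them until they stop; the grip force is fixed at half the most.
- dwell(seconds).
- inverse_kinematics(position, orientation): joint angles nearest the present ones, or None.
- read_camera(name): name is "scene" or "top" or "wrist"; returns (picture, depth): 420x560x3 uint8, red, green, blue; 420x560 float32, mm along the optical axis (not along the pixel's ray), 0 where there is no reading.
- camera_params(name): a dict with "intrinsics" (3x3 intrinsics, pixels), "T" (4x4, takes a point from camera to world coordinates); the wrist camera has in their place "hand_eye" (4x4, takes a point from camera to tool coordinates, whose origin is the TCP and whose axes are the tool frame's). Camera axes: x right, y down, z forward; pixel columns grow to the right and rows downward; lengths in mm; the calibration is good to about 2 mm. A picture is of the moment at which its call begins: read the wrist's pose just before it. camera_params takes no time and is no camera call.
A pose or a line that the arm cannot do raises PlanningError and nothing moves.
- job_done(): hands the job in, once; it reports no verdict.
Trained networks look in the newest picture that a camera, given by its name, has taken for a name from the list of things; names that differ only in an ending like _2 or _b are one class to them, and where a whole thing is asked for, a point or a joint stands for the part that bears it (a point fixed in the world has none). Each returns a list of dicts, best first, with "score" (0 to 1); they miss things now and then, are a little off and sometimes report something else, mostly with a low value. They report only what shows in the picture. A call takes as long as a camera call. They do not tell look-alikes from the thing itself.
- recognise(camera, label): "bbox" ([left, top, right, bottom] as shares, 0 to 1, of the picture: columns of its width, rows of its height, round what is visible of it).
- silhouettes(camera, label): "pixels" (420x560 bool, what is visible of it) and "bbox" ([left, top, right, bottom] as shares, 0 to 1, of the picture: columns of its width, rows of its height, round what is visible of it).
Readings, each from a call of its own:
- get_clock(): time.
- get_joints(): joint angles.
- get_joint_velocities(): joint speeds.
- get_effort(): joint torques, N m.
- get_ee_pos(): TCP position.
- get_tool_rot(): TCP orientation.
- get_force(): force on the tool from outside, world axes, zero at the start.
- get_ft_torque(): the same for the moment, N m.
- get_gripper_width(): opening from 0.0 (shut) to 1.0 (fully open).
Only numpy, scipy, OpenCV 4.12 (cv2) and the standard library are available. Lean on these libraries where they do the work, as an engineer would, in place of code of your own. Each camera call takes 0.05 s, during which the arm holds its last target. There are 200 camera calls.

## Working session

There is one attempt and no reset: what is moved stays moved. The work goes in short steps, each a Python script; the robot and the scene stay as the last script left them, time stands still between calls to the robot, and variables do not carry over. Pictures are saved under pics/ and viewed, about 8 in all and at most 12, crops included, and the job is handed in when it is done.

```bash
ls; mkdir -p pics; cat > h.py <<'E'
from cell import *
import numpy as np, cv2
def world(cam, depth, mask):
    p=camera_params(cam); K=np.array(p["intrinsics"]); T=np.array(p["T"])
    v,u=np.nonzero(mask&(depth>0)); z=depth[v,u]
    c=np.stack([(u-K[0,2])*z/K[0,0],(v-K[1,2])*z/K[1,1],z,np.ones_like(z)])
    return (T@c)[:3].T
def full(cam,depth):
    p=camera_params(cam); K=np.array(p["intrinsics"]); T=np.array(p["T"])
    v,u=np.indices(depth.shape); z=depth
    c=np.stack([(u-K[0,2])*z/K[0,0],(v-K[1,2])*z/K[1,1],z,np.ones_like(z)],-1)
    return (c@T.T)[...,:3]
E
python3 - <<'E'
from h import *
for c in ["top","scene"]:
    im,d=read_camera(c); cv2.imwrite(f"pics/{c}0.png",im[...,::-1]); np.save(f"{c}0.npy",d)
    p=camera_params(c); print(c,np.round(p["T"],3).tolist(),np.round(p["intrinsics"],1).tolist())
P=None
for l in ["tray","gate","rack","bin","mat","varnish","mallet","screwdriver","sanding_block"]:
    im,d=None,np.load("top0.npy")
    if l=="tray": im,d=read_camera("top")
    s=silhouettes("top",l)
    for r in s[:2]:
        w=world("top",d,r["pixels"]); 
        if len(w)<5: continue
        rect=cv2.minAreaRect(w[:,:2].astype(np.float32))
        hi=w[w[:,2]>np.percentile(w[:,2],90)-8]
        print(l,round(r["score"],2),len(w),"z5/95",np.percentile(w[:,2],[5,95]).round(),"rect",np.round(rect[0]),np.round(rect[1]),round(rect[2],1),"hi",np.round(hi.mean(0)),np.round(np.array(r["bbox"])*[560,420,560,420]))
print(get_clock(),get_tool_rot())
E
```

```text
pics
top [[-0.009, -0.998, 0.058, 493.185], [-1.0, 0.011, 0.019, -11.318], [-0.02, -0.058, -0.998, 1306.689], [0.0, 0.0, 0.0, 1.0]] [[503.7, 0.0, 274.0], [0.0, 503.7, 215.3], [0.0, 0.0, 1.0]]
scene [[0.64, 0.451, -0.623, 1344.114], [0.769, -0.356, 0.531, -664.819], [0.017, -0.818, -0.574, 822.745], [0.0, 0.0, 0.0, 1.0]] [[499.6, 0.0, 276.2], [0.0, 499.6, 202.2], [0.0, 0.0, 1.0]]
tray 0.75 2653 z5/95 [  9. 113.] rect [599.  40.] [199. 153.] 2.4 hi [597.  36. 111.] [232. 161. 295. 246.]
tray 0.28 276 z5/95 [14. 43.] rect [648.  78.] [28. 69.] 89.5 hi [645.  80.  39.] [242. 172. 254. 197.]
gate 0.66 197 z5/95 [ 63. 106.] rect [511.  32.] [ 10. 125.] 2.7 hi [510.  31. 102.] [242. 236. 290. 242.]
gate 0.62 892 z5/95 [ 32. 153.] rect [730. 238.] [61. 61.] 0.4 hi [733. 241. 150.] [163. 129. 198. 165.]
rack 0.7 1510 z5/95 [ 6. 63.] rect [ 525. -344.] [ 61. 169.] 11.8 hi [ 524. -338.   60.] [381. 216. 453. 250.]
bin 0.56 8495 z5/95 [  2. 110.] rect [499. 393.] [223. 271.] 5.5 hi [499. 377. 108.] [ 75. 201. 185. 292.]
mat 0.76 4240 z5/95 [-0.  9.] rect [612.  26.] [221. 281.] 87.0 hi [619.  11
[... 165 characters left out ...]
153.] rect [743. 261.] [111.  63.] 60.3 hi [733. 241. 150.] [162. 131. 198. 163.]
varnish 0.67 3048 z5/95 [  9. 112.] rect [597.  39.] [203. 156.] 2.6 hi [596.  34. 111.] [233. 161. 296. 248.]
mallet 0.71 1106 z5/95 [ 8. 29.] rect [ 753. -255.] [ 95. 209.] 1.0 hi [ 745. -230.   25.] [338. 127. 423. 159.]
screwdriver 0.53 259 z5/95 [17. 29.] rect [413.  58.] [24. 76.] 11.9 hi [413.  55.  25.] [245. 271. 275. 284.]
screwdriver 0.51 86 z5/95 [ 99. 106.] rect [511.  26.] [  7. 108.] 1.4 hi [510.  20. 102.] [249. 236. 293. 242.]
sanding_block 0.87 525 z5/95 [26. 34.] rect [ 396. -145.] [78. 44.] 7.1 hi [ 396. -146.   30.] [326. 266. 347. 301.]
0.6 [-0.14315576  0.69244871  0.14317748  0.69247485]
```

View pics/top0.png

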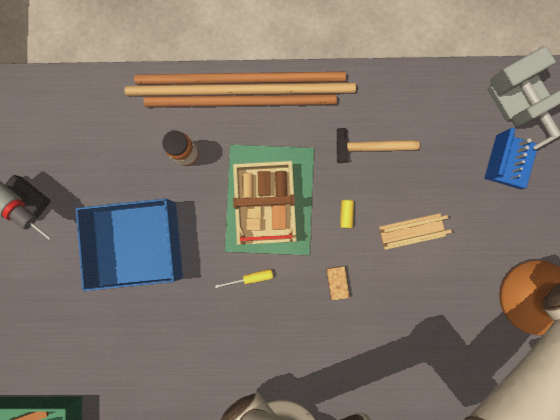

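View pics/scene0.png

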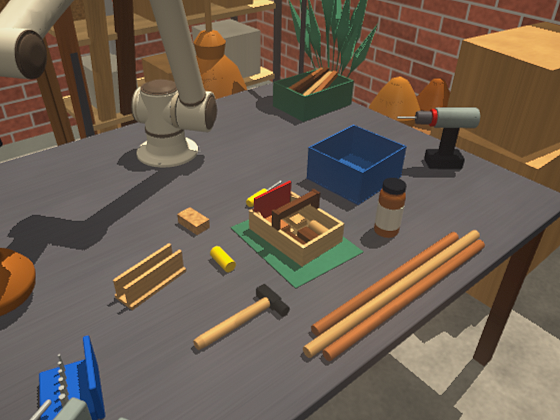

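The top view shows the bin at (127,245), the tray on the mat at (265,202) with the red gate at (267,239), the rack at (415,231) and the screwdriver at (245,279). A yellow dowel look-alike lies at (347,213). Next I'll refine the key poses from the depth.

```bash
python3 - <<'E'
from h import *
d=np.load("top0.npy"); W=full("top",d)
def roi(n,u0,v0,u1,v1,z0,z1):
    w=W[v0:v1,u0:u1].reshape(-1,3); dd=d[v0:v1,u0:u1].ravel()
    w=w[(dd>0)&(w[:,2]>z0)&(w[:,2]<z1)]
    r=cv2.minAreaRect(w[:,:2].astype(np.float32))
    print(n,len(w),"mean",w.mean(0).round(1),"rect",np.round(r[0],1),np.round(r[1],1),round(r[2],1)); return w
g=roi("gate",230,228,300,248,92,112)
h=roi("handle",225,185,300,215,100,118)
t=roi("traywalls",225,150,302,250,50,66)
r=roi("rack",375,205,460,255,45,70)
b=roi("bin",70,190,190,300,100,118)
for n,w in [("gate",g),("handle",h)]:
    p=np.polyfit(w[:,1],w[:,0],1); print(n,"slope dx/dy",p[0], w.min(0),w.max(0))
# rack two cheeks
ang=np.deg2rad
p=np.polyfit(r[:,1],r[:,0],1); res=r[:,0]-np.polyval(p,r[:,1])
for s in (res>0,res<0):
    q=np.polyfit(r[s,1],r[s,0],1); print("cheek",q[0],np.polyval(q,r[:,1].mean()),r[s,1].min(),r[s,1].max(),r[s,2].mean(),np.std(r[s,0]-np.polyval(q,r[s,1])))
# mat pixels
im=cv2.imread("pics/top0.png").astype(int); m=(im[...,1]>im[...,2]*1.3)&(im[...,1]>im[...,0]*1.15)&(d>0); m[:130]=0;m[265:]=0;m[:,:200]=0;m[:,330:]=0
w=W[m]; print("mat",cv2.minAreaRect(w[:,:2].astype(np.float32)),w[:,2].mean())
# scene cam check
ds=np.load("scene0.npy"); S=full("scene",ds); 
def roiS(n,u0,v0,u1,v1,z0,z1):
    w=S[v0:v1,u0:u1].reshape(-1,3); w=w[(w[:,2]>z0)&(w[:,2]<z1)]
    r=cv2.minAreaRect(w[:,:2].astype(np.float32)); print("S",n,len(w),w.mean(0).round(1),np.round(r[0],1),np.round(r[1],1),round(r[2],1)); return w
roiS("gate",245,175,300,215,85,112); roiS("handle",265,188,330,225,98,118); roiS("rack",110,240,190,310,45,70); roiS("bin",300,120,410,205,100,118)
E
```

```text
gate 181 mean [510.2  31.4 102.1] rect [510.3  32. ] [  8.  125.1] 2.5
handle 497 mean [597.7  35.4 111. ] rect [597.3  36.1] [ 23.9 145.8] 3.1
traywalls 712 mean [617.1  38.9  61.5] rect [598.6  36.4] [200.7 146.4] 2.6
rack 455 mean [ 524.  -339.5   59.7] rect [ 524.6 -341.2] [ 43.9 161.7] 11.9
bin 946 mean [498.3 374.7 109. ] rect [497.5 370.3] [200.5 222.7] 5.5
gate slope dx/dy -0.04522921711338688 [504.78084742 -30.34015308  93.58774832] [515.97013513  94.66478514 109.71896484]
handle slope dx/dy -0.046321846441193526 [583.47343217 -36.12734765 100.31207888] [613.10407824 109.46266568 117.27604661]
cheek -0.21129470514196214 542.6202940087019 -416.9374402048176 -257.6152788385108 60.00805568985612 2.446337372523975
cheek -0.2121455869243132 506.0658901939763 -422.7433900499122 -266.1546546659651 59.31361927153366 2.4747405106726155
mat ((611.6168212890625, 25.89879608154297), (218.76251220703125, 278.733154296875), 86.89590454101562) 4.2804536096339705
S gate 523 [558.7  17.3 100.3] [559.5  30.7] [106.9 136.4] 0.7
S handle 461 [595.7  31.2 106.8] [559.3  34.4] [107.2 147.8] 2.1
S rack 942 [ 529.1 -343.9   54.6] [ 525.5 -339.8] [ 50.3 163. ] 12.4
S bin 937 [554.9 294.9 106.7] [555.1 298.3] [281.6 472.4] 37.6
```

```bash
cat >> h.py <<'E'
from scipy.spatial.transform import Rotation as R
def q(yaw,tilt=0,flip=1):
    """tool down, jaws along heading yaw (deg); tilt = open end (-x of tray) down"""
    a=np.deg2rad(yaw); t=np.deg2rad(tilt)
    h=np.array([np.cos(a),np.sin(a),0]); up=np.array([0,0,1.])
    x=np.sin(t)*h-np.cos(t)*up; y=(np.cos(t)*h+np.sin(t)*up)*flip
    return R.from_matrix(np.stack([x,y,np.cross(x,y)],1)).as_quat().tolist()
def hx(yaw): a=np.deg2rad(yaw); return np.array([np.cos(a),np.sin(a),0])
GATE=np.array([510.3,32,88.]); TRAY=np.array([597.8,36.2,102.]); RACK=np.array([524.6,-341.2,0]); BIN=np.array([497.5,370.3,0]); MAT=np.array([611.6,25.9,0])
E
python3 - <<'E'
from h import *
print(R.from_quat(get_tool_rot()).as_matrix().round(2).tolist())
f=lambda v:None if v is None else np.round(v,2).tolist()
for fl in (1,-1):
    print(fl,"gate",f(inverse_kinematics(GATE,q(2.6,0,fl))),"rack",f(inverse_kinematics(RACK+[0,0,88],q(12,0,fl))))
    for yaw in (5.5,20,36):
        for t in (0,35,60,75):
            p=BIN+hx(yaw)*40+[0,0,262]
            print(fl,yaw,t,f(inverse_kinematics(p,q(yaw,t,fl))))
E
```

```text
[[0.0, -0.4, 0.92], [0.0, 0.92, 0.4], [-1.0, 0.0, 0.0]]
1 gate [0.38, 0.38, -0.48, 0.0, -0.71, 2.81] rack [-0.32, 0.54, -0.19, 0.0, -0.84, -2.61]
1 5.5 0 [0.85, 0.43, 0.1, 0.0, -1.24, 2.38]
1 5.5 35 [0.92, 0.24, -0.6, 1.02, -0.52, 1.46]
1 5.5 60 None
1 5.5 75 None
1 20 0 [0.87, 0.44, 0.11, 0.0, -1.25, 2.62]
1 20 35 [0.87, 0.21, -0.63, 1.03, -0.34, 1.7]
1 20 60 None
1 20 75 None
1 36 0 [0.88, 0.44, 0.12, 0.0, -1.25, 2.89]
1 36 35 [0.9, 0.21, -0.57, 0.66, -0.25, 2.28]
1 36 60 None
1 36 75 [0.29, 0.27, -0.57, -2.59, -0.64, -0.37]
-1 gate [0.38, 0.38, -0.48, 0.0, -0.71, -0.34] rack [-0.32, 0.54, -0.19, 0.0, -0.84, 0.53]
-1 5.5 0 [0.85, 0.43, 0.1, 0.0, -1.24, -0.76]
-1 5.5 35 [0.92, 0.24, -0.6, 1.02, -0.52, -1.68]
-1 5.5 60 None
-1 5.5 75 None
-1 20 0 [0.87, 0.44, 0.11, 0.0, -1.25, -0.52]
-1 20 35 [0.87, 0.21, -0.63, 1.03, -0.34, -1.44]
-1 20 60 None
-1 20 75 None
-1 36 0 [0.88, 0.44, 0.12, 0.0, -1.25, -0.26]
-1 36 35 [0.9, 0.21, -0.57, 0.66, -0.25, -0.86]
-1 36 60 None
-1 36 75 [0.29, 0.27, -0.57, -2.59, -0.64, 2.77]
```

```bash
python3 - <<'E'
from h import *
for yaw in range(-180,180,30):
  for fl in (1,-1):
    out=[]
    for t in (0,25,50,70):
        p=BIN+hx(yaw)*40+[0,0,262]
        s=inverse_kinematics(p,q(yaw,t,fl)); out.append("None" if s is None else str(np.round(s,1).tolist()))
    print(yaw,fl,*out)
E
```

```text
-180 1 [1.0, 0.3, -0.1, 0.0, -1.2, -1.0] [0.8, 0.5, 0.3, -0.3, -1.6, -0.8] [0.7, 0.7, 0.5, -0.6, -2.1, -0.8] [0.6, 0.8, 0.6, -0.8, -2.3, -0.9]
-180 -1 [1.0, 0.3, -0.1, 0.0, -1.2, 2.2] [0.8, 0.5, 0.3, -0.3, -1.6, 2.4] [0.7, 0.7, 0.5, -0.6, -2.1, 2.4] [0.6, 0.8, 0.6, -0.8, -2.3, 2.2]
-150 1 [0.9, 0.3, -0.1, 0.0, -1.2, -0.4] [0.9, 0.5, 0.2, -0.1, -1.7, -0.3] [0.8, 0.7, 0.5, -0.3, -2.2, -0.3] [0.8, 0.9, 0.6, -0.4, -2.5, -0.4]
-150 -1 [0.9, 0.3, -0.1, 0.0, -1.2, 2.7] [0.9, 0.5, 0.2, -0.1, -1.7, 2.8] [0.8, 0.7, 0.5, -0.3, -2.2, 2.8] [0.8, 0.9, 0.6, -0.4, -2.5, 2.7]
-120 1 [0.9, 0.3, -0.1, 0.0, -1.2, 0.2] [0.9, 0.5, 0.1, 0.1, -1.6, 0.1] [0.9, 0.7, 0.3, 0.1, -2.0, 0.1] [0.9, 0.9, 0.4, 0.1, -2.3, 0.1]
-120 -1 [0.9, 0.3, -0.1, 0.0, -1.2, -3.0] [0.9, 0.5, 0.1, 0.1, -1.6, -3.0] [0.9, 0.7, 0.3, 0.1, -2.0, -3.0] [0.9, 0.9, 0.4, 0.1, -2.3, -3.0]
-90 1 [0.9, 0.3, -0.0, 0.0, -1.2, 0.7] [1.0, 0.5, 0.0, 0.2, -1.5, 0.5] [1.0, 0.6, 0.0, 0.4, -1.8, 0.5] [1.0, 0.8, 0.0, 0.5, -2.0, 0.4]
-90 -1 [0.9, 0.3, -0.0, 0.0, -1.2, -2.4] [1.0, 0.5, 0.0, 0.2, -1.5, -2.6] [1.0, 0.6, 0.0, 0.4, -1.8, -2.7] [1.0, 0.8, 0.0,
[... 1441 characters left out ...]

90 -1 [0.9, 0.4, 0.1, 0.0, -1.2, 0.6] [0.8, 0.3, -0.0, -0.4, -1.0, 0.9] [0.6, 0.3, -0.0, -0.9, -0.9, 1.5] [0.4, 0.4, -0.1, -1.4, -1.1, 1.9]
120 1 [1.0, 0.4, 0.0, 0.0, -1.2, -2.0] [0.8, 0.4, 0.1, -0.4, -1.2, -1.7] [0.5, 0.4, 0.2, -0.9, -1.4, -1.4] [0.4, 0.5, 0.2, -1.2, -1.6, -1.2]
120 -1 [1.0, 0.4, 0.0, 0.0, -1.2, 1.1] [0.8, 0.4, 0.1, -0.4, -1.2, 1.5] [0.5, 0.4, 0.2, -0.9, -1.4, 1.8] [0.4, 0.5, 0.2, -1.2, -1.6, 2.0]
150 1 [1.0, 0.3, -0.0, 0.0, -1.2, -1.5] [0.8, 0.4, 0.2, -0.4, -1.5, -1.2] [0.6, 0.6, 0.4, -0.8, -1.8, -1.1] [0.5, 0.7, 0.4, -1.0, -2.0, -1.1]
150 -1 [1.0, 0.3, -0.0, 0.0, -1.2, 1.7] [0.8, 0.4, 0.2, -0.4, -1.5, 1.9] [0.6, 0.6, 0.4, -0.8, -1.8, 2.0] [0.5, 0.7, 0.4, -1.0, -2.0, 2.0]
```

```bash
python3 - <<'E'
from h import *
o=q(2.6,0,-1); r=q(12,0,-1)
movep((GATE+[0,0,110]).tolist(),o)
print("down",movel(GATE.tolist(),o,100,15), get_ee_pos()); close(); print("w",get_gripper_width(),get_force())
movel((GATE+[0,0,110]).tolist(),o,120)
movep((RACK+[0,0,200]).tolist(),r); 
im,d=read_camera("top"); cv2.imwrite("pics/g.png",im[...,::-1])
W=full("top",d); w=W[205:255,375:465].reshape(-1,3)
im2,_=read_camera("scene"); cv2.imwrite("pics/s1.png",im2[60:360,40:400][...,::-1])
print(get_gripper_width(),get_clock(),get_ee_pos())
E
```

```text
down False [510.76812001  32.13220067  88.57476052]
w 0.08136346462092914 [0.41214955 0.62546119 0.51863116]
0.08084987467964423 7.4583 [ 525.12446031 -339.98871722  200.11937801]
```

View pics/s1.png

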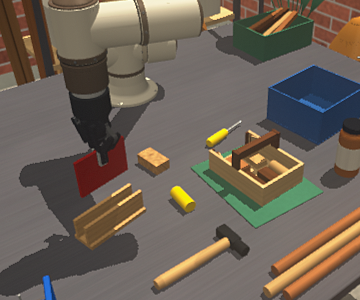

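The gate is held square above the rack, at crop (103,165) with the rack at (110,215). Next I'll lower it until it touches.

```bash
python3 - <<'E'
from h import *
r=q(12,0,-1)
movel((RACK+[0,0,100]).tolist(),r,120,12); print(get_ee_pos())
print("touch",movel((RACK+[0,0,83]).tolist(),r,30,8),get_ee_pos(),get_force())
let_go(); dwell(0.4)
movel((RACK+[0,0,200]).tolist(),r,150)
im,d=read_camera("scene"); cv2.imwrite("pics/s2.png",cv2.resize(im[200:340,90:230][...,::-1],None,fx=3,fy=3))
S=full("scene",d)[200:340,90:230]; c=im[200:340,90:230].astype(int); m=(c[...,0]>1.8*c[...,1])&(c[...,0]>1.8*c[...,2])&(c[...,0]>60)
w=S[m]; w=w[(w[:,2]>50)&(w[:,2]<120)]; print(len(w),w.min(0),w.max(0),w.mean(0))
x=hx(12); print("rack-frame",((w-RACK)@x).mean(),((w-RACK)@hx(102)).min(),((w-RACK)@hx(102)).max())
print(get_clock())
E
```

```text
[ 525.24114424 -341.43694932  100.87377517]
touch True [ 524.80209381 -341.23122194   86.18326457] [0.59904978 0.4941415  3.6057089 ]
947 [ 506.73736007 -402.77608006   50.01028672] [ 544.49271571 -278.41386769  102.90840053] [ 529.66765394 -344.44394836   78.55267025]
rack-frame 4.282458751478527 -63.987621588025775 63.93499213702845
11.025
```

View pics/s2.png

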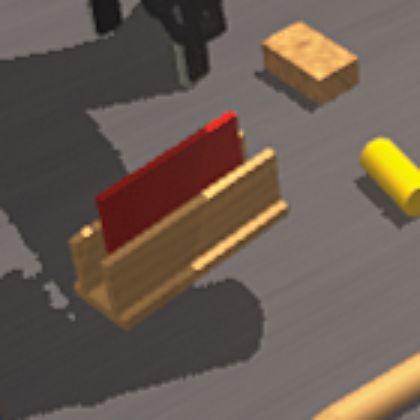

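The gate stands upright in the rack, centred at crop (175,190) and spanning ±64 mm. Next is the tray.

```bash
python3 - <<'E'
from h import *
o=q(2.6,0,1); yb=-84.5
movep((TRAY+[0,0,110]).tolist(),o)
print("down",movel(TRAY.tolist(),o,100,15), get_ee_pos()); close(); print("w",get_gripper_width(),get_joints())
movel((TRAY+[0,0,30]).tolist(),o,60); print("lift",get_force(),get_ft_torque())
movel((TRAY+[0,0,190]).tolist(),o,120)
p=BIN+hx(yb)*40
ok=q(yb,0,1)
movel([560,200,292],q(-40,0,1),120)
movel((p+[0,0,290]).tolist(),ok,120)
print(get_joints(),get_gripper_width(),get_clock())
for t in (25,50,68): print(inverse_kinematics((p+[0,0,265]).tolist(),q(yb,t,1)))
im,_=read_camera("scene"); cv2.imwrite("pics/s3.png",im[...,::-1])
E
```

```text
down False [598.30393828  36.3289284  102.74016277]
w 0.19817122507964213 [ 3.30579836e-01  4.85764027e-01 -2.46971131e-01  2.73889278e-04
 -8.37101305e-01  2.85646470e+00]
lift [ 2.73673866e-03 -6.83312650e-01 -7.03940389e+00] [ 0.02248624  0.12748501 -0.01633862]
[ 8.51526661e-01  3.20191547e-01  4.23505528e-03  1.65137218e-04
 -1.25491350e+00  8.15097413e-01] 0.20097190864198822 19.925
[ 0.97281253  0.45711633 -0.01390646  0.27581741 -1.448706    0.61165635]
[ 1.04184629  0.60733998 -0.00245835  0.46980032 -1.71242922  0.50573955]
[ 1.06415062  0.71689075 -0.02059839  0.58648933 -1.88964776  0.45760923]
```

View pics/s3.png

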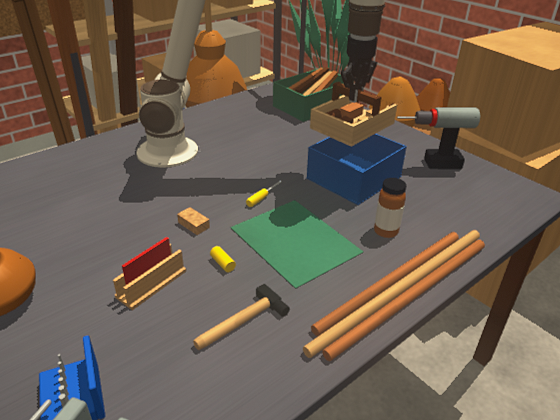

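The tray is level over the bin, at (355,115). I'll check the drill's height, then tip.

```bash
python3 - <<'E'
from h import *
S=full("scene",np.load("scene0.npy"))
for n,b in {"bit":(400,112,414,121),"drill":(416,106,480,125)}.items():
    w=S[b[1]:b[3],b[0]:b[2]].reshape(-1,3); w=w[(w[:,1]<900)&(w[:,2]>60)]; print(n,w.min(0).round(),w.max(0).round())
top=np.percentile(w[:,2],98)
yb=-84.5; p=BIN+hx(yb)*40
if top<230:
    movel((p+[0,0,265]).tolist(),q(yb,0,1),80)
    movel((p+[0,0,265]).tolist(),q(yb,20,1),100)
    for t in (30,40,50,60,68):
        movel((p+[0,0,265]).tolist(),q(yb,t,1),100); dwell(0.15)
        print(t,get_clock(),get_force()[2].round(2),get_gripper_width().round(3))
    dwell(0.5); print(get_joints().round(2),get_force())
    im,d=read_camera("top"); cv2.imwrite("pics/t4.png",cv2.resize(im[150:320,40:300][...,::-1],None,fx=2,fy=2))
    im,d=read_camera("scene"); cv2.imwrite("pics/s4.png",cv2.resize(im[40:220,240:480][...,::-1],None,fx=2,fy=2))
E
```

```text
bit [518. 526. 162.] [546. 561. 168.]
drill [ 537. -665.  141.] [1344.  716.  823.]Traceback (most recent call last):
  File "<stdin>", line 12, in <module>
AttributeError: 'float' object has no attribute 'round'
```

```bash
python3 - <<'E'
from h import *
yb=-84.5; p=BIN+hx(yb)*40
print(get_clock(),get_force()[2])
for t in (40,50,60,68):
    movel((p+[0,0,265]).tolist(),q(yb,t,1),100); dwell(0.15)
    print(t,round(get_clock(),2),round(get_force()[2],2))
dwell(0.5); print(np.round(get_joints(),2),get_force(),get_gripper_width())
im,d=read_camera("top"); a=cv2.resize(im[170:320,60:260][...,::-1],None,fx=2,fy=2)
im,d=read_camera("scene"); b=cv2.resize(im[40:190,260:460][...,::-1],None,fx=2,fy=2)
cv2.imwrite("pics/m4.png",np.hstack([a,b]))
E
```

```text
21.4083 -6.601556934819612
40 21.88 -6.22
50 22.36 -3.93
60 22.83 -4.15
68 23.27 -4.62
[ 1.06  0.72 -0.02  0.59 -1.89  0.46] [-0.55476479 -0.63358355 -4.55618009] 0.20179191198359878
```

View pics/m4.png

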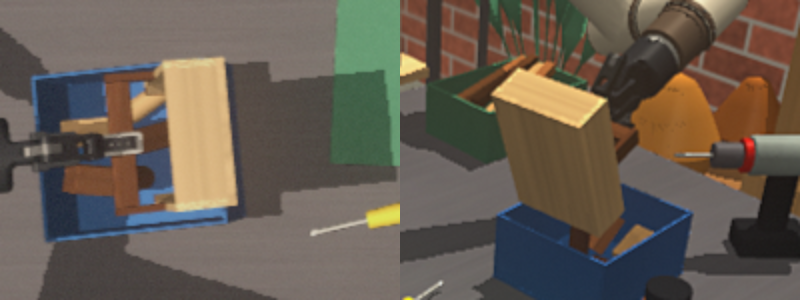

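Force dropped from 7.0 to 4.5 N and the offcuts show in the bin. A pale dowel is near the lip at (150,100). I'll raise and level the tray away from the bin, then look.

```bash
python3 - <<'E'
from h import *
yb=-84.5; p=BIN+hx(yb)*40
movel((p+[0,0,330]).tolist(),q(yb,68,1),100); dwell(0.3); print(get_clock(),get_force())
im,d=read_camera("top"); a=cv2.resize(im[150:320,60:260][...,::-1],None,fx=2,fy=2)
im,d=read_camera("scene"); b=cv2.resize(im[20:190,260:460][...,::-1],None,fx=2,fy=2)
cv2.imwrite("pics/m5.png",np.hstack([a,b]))
E
```

```text
24.975 [-0.19454956 -0.18563752 -4.121761  ]
```

View pics/m5.png

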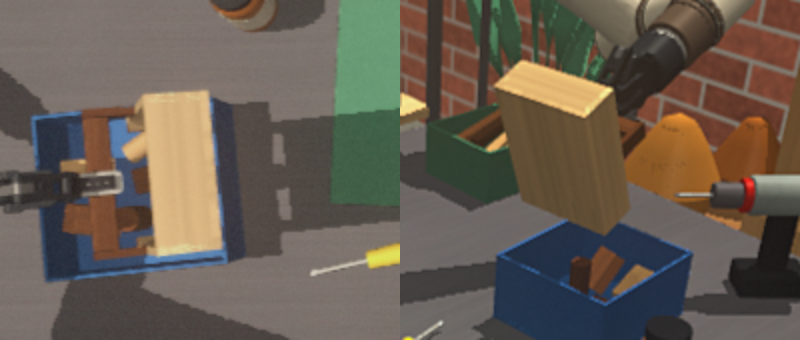

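The force is now 4.1 N, which is the empty tray's weight. I'll carry it back level and check the bin and the tray's inside before setting down.

```bash
python3 - <<'E'
from h import *
yb=-84.5; p=BIN+hx(yb)*40
movel((p+[0,0,320]).tolist(),q(yb,0,1),100)
movel([560,200,300],q(-40,0,1),120)
movel((MAT+[0,0,180]).tolist(),q(2.6,0,1),120)
dwell(0.3); print(get_clock(),get_force(),get_gripper_width())
im,d=read_camera("top"); np.save("d6.npy",d); a=cv2.resize(im[150:300,60:320][...,::-1],None,fx=3,fy=3); cv2.imwrite("pics/m6.png",a)
B=full("top",d)[190:300,70:190].reshape(-1,3); b=(B-BIN); x=b@hx(5.5); y=b@hx(95.5); m=(abs(x)<85)&(abs(y)<95); print("max z in bin",b[m,2].max(), [(l,[round(s["score"],2) for s in recognise("top",l)]) for l in ("offcut0","offcut1","offcut2","offcut3","offcut4")])
E
```

```text
30.025 [-0.13897856  0.18734014 -4.81861222] 0.20274114065393894
max z in bin 80.65909382131372 [('offcut0', [0.87, 0.82, 0.68, 0.67, 0.61, 0.58, 0.32]), ('offcut1', [0.87, 0.82, 0.68, 0.67, 0.61, 0.58, 0.32]), ('offcut2', [0.87, 0.82, 0.68, 0.67, 0.61, 0.58, 0.32]), ('offcut3', [0.87, 0.82, 0.68, 0.67, 0.61, 0.58, 0.32]), ('offcut4', [0.87, 0.82, 0.68, 0.67, 0.61, 0.58, 0.32])]
```

View pics/m6.png

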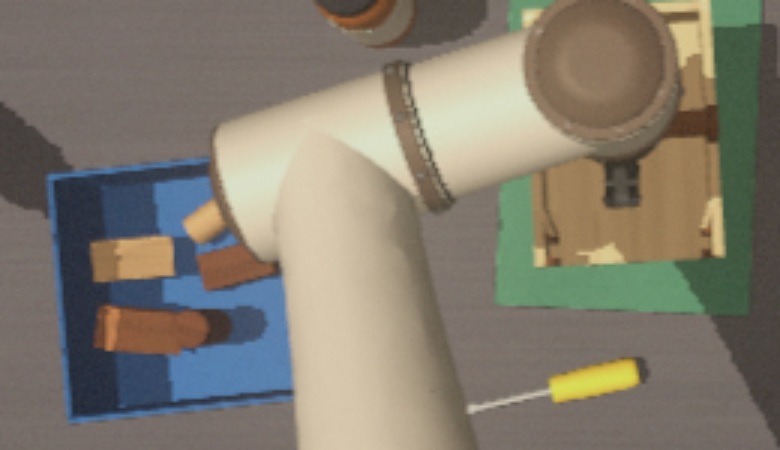

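All five offcuts are in the bin: pale stepped (130,258), pale dowel (205,220), dark block (235,265), brown block (140,330) and dark dowel (200,328). I'll set the tray down now.

```bash
python3 - <<'E'
from h import *
o=q(2.6,0,1)
movel((MAT+[0,0,110]).tolist(),o,100)
print("touch",movel((MAT+[0,0,99.5]).tolist(),o,25,4),get_ee_pos(),get_force())
let_go(); dwell(0.4)
movel((MAT+[0,0,240]).tolist(),o,150)
movep([350,-450,300],q(-40,0,-1)); dwell(0.3)
im,d=read_camera("top"); W=full("top",d); print(get_clock())
def roi(n,u0,v0,u1,v1,z0,z1):
    w=W[v0:v1,u0:u1].reshape(-1,3); w=w[(w[:,2]>z0)&(w[:,2]<z1)]
    r=cv2.minAreaRect(w[:,:2].astype(np.float32)); pl=np.linalg.lstsq(np.c_[w[:,:2],np.ones(len(w))],w[:,2],rcond=None)[0]
    print(n,len(w),w[:,2].mean().round(1),np.round(r[0],1),np.round(r[1],1),round(r[2],1),"slope",pl[:2].round(3))
roi("tray walls",225,140,312,250,50,68); roi("handle",225,170,312,215,100,118); roi("gate",375,205,460,255,85,115)
c=im.copy()
cv2.imwrite("pics/m7.png",cv2.resize(im[110:310,60:460][...,::-1],None,fx=2,fy=2))
E
```

```text
touch True [612.18081118  26.05451868 102.30843974] [0.0850445  0.44985523 5.75340841]
36.5583
tray walls 744 61.9 [612.5  26.3] [199.4 146.6] 2.6 slope [-0.004 -0.002]
handle 492 111.0 [611.6  26. ] [ 22.2 144.4] 2.3 slope [0.049 0.004]
gate 188 99.5 [ 524.3 -340.4] [  7.9 125.7] 12.0 slope [-0.199 -0.054]
```

View pics/m7.png

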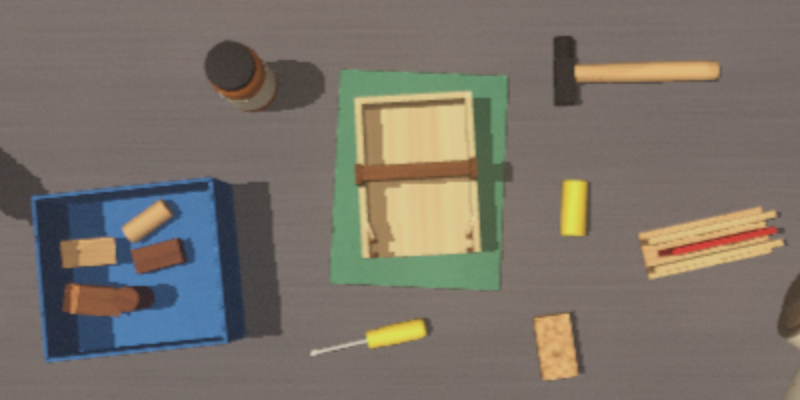

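The tray is empty and upright on the mat at (418,175). The gate is in the rack at (715,242), all five offcuts are in the bin, and the bystanders haven't moved.

```bash
python3 -c "
from cell import *
job_done(); print(get_clock())"
```

```text
the job is handed in; nothing more can be done
the job is handed in; nothing more can be done
```

The job is done and handed in, with the clock at about 37 s of the 69 s allowed; `job_done` reports no verdict. I lifted the red gate out and stood it in the rack. Then I tipped the tray to 68° over the bin, which emptied it, and set it back on the mat.

My last checks, from the top camera:
- **Gate:** it stands upright in the rack, within about 1 mm of the rack's centre.
- **Offcuts:** all five are visible in the bin. The highest point inside it is about 81 mm, below the 110 mm rim.
- **Tray:** it is empty, level to within 0.3° and about 1 mm from the mat's centre.
- **Bystanders:** the screwdriver, sanding block, mallet and varnish jar look unmoved in the picture. I did not measure them again at the end.

One reading disagreed slightly: the empty tray's weight came out between 4.1 and 4.8 N depending on the pose. The pictures showed nothing left in it.

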